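# Hold the print with the softest finger

### The arm

A 6-joint arm with a two-finger parallel gripper is mounted at the origin on the work surface. World frame = base frame: x ahead of the robot, y to its left, z up, the work surface at z = 0. Lengths are in mm, angles in rad, forces in N, time in s.
With the tool pointing down it reaches from about 350 to 975 mm from the base axis. Payload 7.1 kg.
Tool frame: the origin (TCP) lies midway between the tips of the shut fingers; the grasp point (between the pads) lies ctrl.tcp_to_grasp behind it (ctrl.tcp_to_grasp is the distance from the TCP to the grasp point, in mm); z points along the fingers, y is the direction in which the jaws open and shut (so a half turn about z gives the same grasp; the last joint's range is limited). The gripper opens to 88 mm and grips with 3 to 60 N. Pads are 20 mm wide; open, the fingers measure 115 mm over their backs; the gripper's body (75 mm by 178 mm) begins 61 mm behind the grasp point.
Start: joints at [1.238, 0.423, 1.63, -0, 1.089, -0.019], TCP at [192.89, 594.473, 222.675] pointing down, gripper open.
Joint ranges: [-3, 3], [-0.9, 2.11], [0.09, 2.58], [-1.31, 4.45], [0.11, 2.69], [-2.54, 2.54]. Speed limits (rad/s): [2.39, 2.39, 3.01, 3.14, 3.14, 3.14].

### API

Orientations are given as a rotation vector (axis times angle).
In Python, from workcell import ctrl gives the robot as it stands.
- The arm moves only by the tool play_rows, never from a script. Its argument "increments" is text: rows parted by semicolons, each of 5 numbers parted by spaces: the opening, from 0 (shut) to 1 (fully open), then the shift along the world's x, y, z in m, then the turn about the world's z in degrees. A call has 1 to 20 rows; each row shifts and turns the commanded pose from where the row before left it; what a row does not reach is not made up. A row lasts 1/10 s, in which the tool goes at most 50 mm and 8.59 degrees, less where a joint would pass 70% of its speed; a pose out of reach is approached as far as the arm can. A call is refused whole if a number of a shift passes 0.05 or a number of a turn 8.59, either way. A call with a gripper value outside its range is refused whole. The fingers move at their own pace and stop on an object; the grip force is fixed at half the most. Time passes only in rows, so rows that do not move let the fingers close. It gives the time, the measured TCP pose, the force and the opening at its end, in the units of the state.
- ctrl.get_obs(): the state, without advancing time (a new reading comes with each control period).
- ctrl.get_image(name): name is "side" or "top"; returns a dict with "img" (384x512x3 uint8, red, green, blue), "range_z" (384x512 float32, mm along the optical axis (not along the pixel's ray), 0 where there is no reading), "vertical_fov" (degrees; the focal length in pixels is half the picture's height over the tangent of half this angle, whatever the lens; pixels are square), "cx", "cy" (the principal point, pixels), "k1" (the pictures are not rectified: a ray, as slopes to the right and down, at radius r is drawn at 1 + k1 r^2 times it, then the intrinsics apply), "origin" and "attitude" of the camera in the world. Camera axes: x right, y down, z forward; pixel columns grow to the right and rows downward; lengths in mm; the calibration is good to about 2 mm. A picture is of the moment at which its call begins.
- ctrl.close_job(): hands the job in, once; it reports no verdict.
The state is a dict: "t": time; "qpos": joint angles; "qvel": joint speeds; "joint_torque": joint torques, N m; "ee_pos": TCP position; "orientation": TCP orientation; "ft_force": force on the tool from outside, world axes, zero at the start; "moment": the same for the moment, N m; "width": finger opening in mm.
Only numpy, scipy, OpenCV 4.12 (cv2) and the standard library are available. Lean on these libraries where they do the work, as an engineer would, in place of code of your own. Each camera call takes 0.05 s, during which the arm holds its last target. There are 200 camera calls.

### The job

Find out which of the easel's three spring hold-down fingers is the softest: working along the rail from the robot's left to its right, press each finger's blue tip button right down until its foot stops on the print, and feel how hard it pushes back. Then turn the knob of the softest finger clockwise until its white line stands at the red mark, so that this finger alone holds the print, and turn the brass lock ring under that knob clockwise until it is tight, with the knob still at the mark. Leave the other two fingers' knobs and rings backed off as they are, and shift neither the print nor anything else on the desk.

Things in the scene. Friction and masses are not known exactly. Their poses are not given: they have to be found in the camera images.
- easel: copying easel fixed on the desk: aluminium board 280 mm deep, 440 wide, green gridded mat on it (surface 10 mm above the desk), aluminium rail 30 mm wide along the far edge, rail top 30 mm above the desk. Origin: centre of its underside; x from the near edge square across to the rail, y along the rail to the robot's left, z up. Turned by up to about 0.2 rad
- unit_1: one of three like hold-down units on the rail (which stands left, middle or right changes): dark steel block 48 mm square, 22 high, round black dial 58 mm across on top (face at 25), spring finger out to -x. Origin: on the knob's axis, on the rail's top; axes as the easel's. Dial ticks every 20 degrees clockwise from -x: white, the one at 80 wider and red. Only the leaves' stiffness differs, unseen
- finger_1: unit_1's spring-steel leaf, 14 mm wide, clamped at its root. Origin: its bending axis, 10 mm behind the knob's axis and 6 mm above the unit's origin; it reaches 95 mm to -x and tips down by about 0.095 rad for each rad of its knob. Pushed right down, one of the three leaves pushes back with 2 N or less, the others with 3 N or more; let go, it springs back
- foot_1 (a point): centre of the top of the blue press button (19 mm across) at the free tip of unit_1's leaf, 85 mm from the knob's axis along the unit's -x. A cork foot hangs below it. With the knob at 0 the button's top is 15 mm above the unit's origin and the foot about 8 mm clear of the print; when the foot is stopped by the print it is about 6.5 mm above; the stop feels hard
- knob_1 (a joint): angle of unit_1's black knob, which screws its leaf down; clockwise from above is positive, range 0 to 2.1, starts within 0 to 0.35. At 0 the white line on its bar points to the unit's -x and the bar lies along x; line on the red tick at 1.396. Bar 10 mm thick, 26 long, 42 to 58 mm above the unit's origin, on a disc 25 across (39 to 42). Stays where left (friction 0.16 N m)
- ring_1 (a joint): angle of unit_1's knurled round brass lock ring (36 mm across, 26 to 38 mm above the unit's origin, under the narrower knob on the same axis); clockwise from above is positive, starts within 0 to 0.3; comes up tight against a firm end at 1.2. It turns apart from the knob, friction 0.06 N m. The black line on its top points to the unit's -x at 0
- unit_2: one of three like hold-down units on the rail (which stands left, middle or right changes): dark steel block 48 mm square, 22 high, round black dial 58 mm across on top (face at 25), spring finger out to -x. Origin: on the knob's axis, on the rail's top; axes as the easel's. Dial ticks every 20 degrees clockwise from -x: white, the one at 80 wider and red. Only the leaves' stiffness differs, unseen
- finger_2: unit_2's spring-steel leaf, 14 mm wide, clamped at its root. Origin: its bending axis, 10 mm behind the knob's axis and 6 mm above the unit's origin; it reaches 95 mm to -x and tips down by about 0.095 rad for each rad of its knob. Pushed right down, one of the three leaves pushes back with 2 N or less, the others with 3 N or more; let go, it springs back
- foot_2 (a point): centre of the top of the blue press button (19 mm across) at the free tip of unit_2's leaf, 85 mm from the knob's axis along the unit's -x. A cork foot hangs below it. With the knob at 0 the button's top is 15 mm above the unit's origin and the foot about 8 mm clear of the print; when the foot is stopped by the print it is about 6.5 mm above; the stop feels hard
- knob_2 (a joint): angle of unit_2's black knob, which screws its leaf down; clockwise from above is positive, range 0 to 2.1, starts within 0 to 0.35. At 0 the white line on its bar points to the unit's -x and the bar lies along x; line on the red tick at 1.396. Bar 10 mm thick, 26 long, 42 to 58 mm above the unit's origin, on a disc 25 across (39 to 42). Stays where left (friction 0.16 N m)
- ring_2 (a joint): angle of unit_2's knurled round brass lock ring (36 mm across, 26 to 38 mm above the unit's origin, under the narrower knob on the same axis); clockwise from above is positive, starts within 0 to 0.3; comes up tight against a firm end at 1.2. It turns apart from the knob, friction 0.06 N m. The black line on its top points to the unit's -x at 0
- unit_3: one of three like hold-down units on the rail (which stands left, middle or right changes): dark steel block 48 mm square, 22 high, round black dial 58 mm across on top (face at 25), spring finger out to -x. Origin: on the knob's axis, on the rail's top; axes as the easel's. Dial ticks every 20 degrees clockwise from -x: white, the one at 80 wider and red. Only the leaves' stiffness differs, unseen
- finger_3: unit_3's spring-steel leaf, 14 mm wide, clamped at its root. Origin: its bending axis, 10 mm behind the knob's axis and 6 mm above the unit's origin; it reaches 95 mm to -x and tips down by about 0.095 rad for each rad of its knob. Pushed right down, one of the three leaves pushes back with 2 N or less, the others with 3 N or more; let go, it springs back
- foot_3 (a point): centre of the top of the blue press button (19 mm across) at the free tip of unit_3's leaf, 85 mm from the knob's axis along the unit's -x. A cork foot hangs below it. With the knob at 0 the button's top is 15 mm above the unit's origin and the foot about 8 mm clear of the print; when the foot is stopped by the print it is about 6.5 mm above; the stop feels hard
- knob_3 (a joint): angle of unit_3's black knob, which screws its leaf down; clockwise from above is positive, range 0 to 2.1, starts within 0 to 0.35. At 0 the white line on its bar points to the unit's -x and the bar lies along x; line on the red tick at 1.396. Bar 10 mm thick, 26 long, 42 to 58 mm above the unit's origin, on a disc 25 across (39 to 42). Stays where left (friction 0.16 N m)
- ring_3 (a joint): angle of unit_3's knurled round brass lock ring (36 mm across, 26 to 38 mm above the unit's origin, under the narrower knob on the same axis); clockwise from above is positive, starts within 0 to 0.3; comes up tight against a firm end at 1.2. It turns apart from the knob, friction 0.06 N m. The black line on its top points to the unit's -x at 0
- print: the mounted photographic print, a stiff sheet 165 mm deep, 400 mm wide and 3 mm thick, lying loose on the mat with its far margin under the three feet. Origin: centre of its underside; axes as the easel's
- loupe: a black and clear standing loupe, 42 mm across and 36 mm high, on the print's near margin. Origin: centre of its underside; not part of the job
- folder: an ivory-coloured bone folder, 18 x 150 x 5 mm, lying on the desk. Origin: centre of its underside; not part of the job
- pen_cup: a square black pen holder with pens, 70 mm wide, pens up to 150 mm high. Origin: centre of its underside; not part of the job
- ink_black: a black ink jar, 48 mm across, 62 mm high. Origin: centre of its underside; not part of the job
- ink_amber: an amber ink jar, 48 mm across, 62 mm high. Origin: centre of its underside; not part of the job
- weight: a brass paperweight with a small knob, 30 x 85 mm, 43 mm high. Origin: centre of its underside; not part of the job
- tape: a roll of buff tape lying flat, 84 mm across, 22 mm high. Origin: centre of its underside; not part of the job

How it is judged:
By the outcome, as a careful person would: the job done as asked, in the order asked, and still so for the second after the job is handed in, with the robot touching nothing.
It also fails if it takes over 64 s, if anything falls off the work surface, if the arm or the gripper's body presses on something with over 40 N, if the wrist force passes 120 N, or if a joint passes its speed limit or range.

## Working session

There is one attempt and no reset: what is moved stays moved. The work goes in short steps, Python scripts to look and compute and a tool call to move; the robot and the scene stay as the last step left them, time stands still between calls to the robot, and variables do not carry over. Pictures are saved under pics/ and viewed, on a budget of 10 in all, crops included, one or two more only if the job needs it, and the job is handed in when it is done.

Besides the shell and the picture viewer there is one more tool, called after "Emit:" by a JSON object that holds its "op" and its "data", one argument or row to a line. play_rows: Moves the arm, as the interface text tells. Its arguments: {"type":"object","properties":{"increments":{"type":"string"}},"required":["increments"]}

```bash
mkdir -p pics
cat > h.py <<'E'
import numpy as np, cv2
from workcell import ctrl
def save(name,fn):
    d=ctrl.get_image(name); np.save(f'pics/{fn}.npy',d,allow_pickle=True)
    cv2.imwrite(f'pics/{fn}.png',cv2.cvtColor(d['img'],cv2.COLOR_RGB2BGR)); return d
def load(fn): return np.load(f'pics/{fn}.npy',allow_pickle=True).item()
def K(d):
    h,w=d['img'].shape[:2]; f=h/2/np.tan(np.radians(d['vertical_fov'])/2)
    return np.array([[f,0,d['cx']],[0,f,d['cy']],[0,0,1]]),np.array([d['k1'],0,0,0],float)
def R(d):
    a=np.array(d['attitude'],float)
    return a if a.shape==(3,3) else cv2.Rodrigues(a)[0]
def ray(d,u,v):
    k,D=K(d); p=cv2.undistortPoints(np.array([[[u,v]]],float),k,D)[0,0]
    return np.array(d['origin'],float),R(d)@np.array([p[0],p[1],1])
def onz(d,u,v,z):
    o,r=ray(d,u,v); return o+r*(z-o[2])/r[2]
def pt(d,u,v):
    o,r=ray(d,u,v); return o+r*d['range_z'][int(round(v)),int(round(u))]
def proj(d,P):
    k,D=K(d); Rm=R(d); c=(np.atleast_2d(P)-np.array(d['origin']))@Rm
    return cv2.projectPoints(c,np.zeros(3),np.zeros(3),k,D)[0][:,0]
def show(d,fn,box,s):
    x0,y0,x1,y1=box; im=d['img'][y0:y1,x0:x1]
    im=cv2.resize(im,None,fx=s,fy=s,interpolation=cv2.INTER_CUBIC); cv2.imwrite(f'pics/{fn}.png',cv2.cvtColor(im,cv2.COLOR_RGB2BGR))
E
python3 - <<'E'
from h import *
a=save('top','t0'); b=save('side','s0')
for d in (a,b): print({k:d[k] for k in d if k not in('img','range_z')})
cv2.imwrite('pics/v1.png',cv2.cvtColor(np.vstack([a['img']]),cv2.COLOR_RGB2BGR))
print(ctrl.get_obs(), ctrl.tcp_to_grasp)
E
```

```text
{'vertical_fov': 49.98180654749417, 'cx': 254.9675552978926, 'cy': 187.79434030904858, 'k1': 0.03722704849057299, 'origin': array([ 310.14022548,   43.84100765, 1360.92465289]), 'attitude': array([-2.0569685 ,  2.15589906, -0.24050199])}
{'vertical_fov': 56.4216306853143, 'cx': 258.04503610492907, 'cy': 186.8999408369834, 'k1': -0.018226875109876448, 'origin': array([ 337.13788206, -760.88427184,  733.55982051]), 'attitude': array([-2.22524761,  0.32324625, -0.15552133])}
{'t': 0.1, 'qpos': array([ 1.23801446e+00,  4.23748976e-01,  1.63057444e+00, -1.98541958e-06,
        1.08859825e+00, -1.90050678e-02]), 'qvel': array([-0.00104051, -0.00011291,  0.00047147, -0.00089274,  0.00026414,
       -0.00163149]), 'joint_torque': array([-2.21389760e-04, -5.45611560e+01, -2.74320316e+01,  6.45359536e-02,
        1.87967776e-02, -5.40555811e-05]), 'ee_pos': array([192.73017007, 594.03623539, 222.00444836]), 'orientation': array([-4.90822374e-01, -3.10277993e+00,  2.05573115e-03]), 'ft_force': array([ 0.59508547, -0.45125998,  0.15651662]), 'moment': array([0.00686875, 0.0009171 , 0.01552358]), 'width': 87.76093130304977} 18.700000000000003
```

View pics/t0.png

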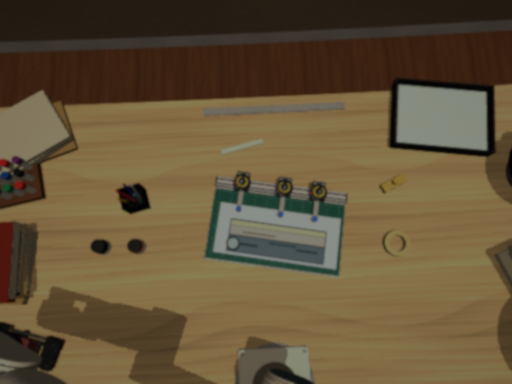

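View pics/s0.png

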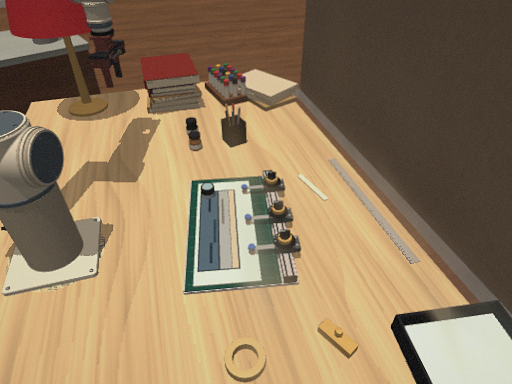

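The top view shows the knobs at about (242,182), (284,187) and (318,191), and the blue buttons at (239,209), (280,214) and (315,218). The side view shows the same three units, with their buttons at (245,187), (248,216) and (252,246).

Run:
```python
from h import *
a=load('t0'); b=load('s0')
t=cv2.resize(a['img'][165:230,200:360],None,fx=5,fy=5,interpolation=cv2.INTER_CUBIC)
s=cv2.resize(b['img'][160:265,235:305],None,fx=5,fy=5,interpolation=cv2.INTER_CUBIC)
cv2.imwrite('pics/c1.png',cv2.cvtColor(t,cv2.COLOR_RGB2BGR));cv2.imwrite('pics/c2.png',cv2.cvtColor(s,cv2.COLOR_RGB2BGR))
for d,box in((a,(200,195,360,230)),(b,(235,175,265,260))):
    x0,y0,x1,y1=box; im=d['img'][y0:y1,x0:x1].astype(int)
    m=((im[...,2]-im[...,0])>25)&(im[...,2]-im[...,1]>10)
    n,_,st,c=cv2.connectedComponentsWithStats(m.astype(np.uint8))
    for i in range(1,n):
        if st[i,4]>4:
            u,v=c[i]+[x0,y0]; print(st[i,4],u,v,onz(d,u,v,44),pt(d,u,v))
# rail / mat depth checks
for u,v in((242,182),(284,187),(318,191)): print(onz(a,u,v,88),pt(a,u,v))
for u,v in((206,258),(338,273),(217,178),(347,193)): print(onz(a,u,v,10))
```

```text
21 238.1904761904762 208.14285714285714 [541.2891038   86.35574909  44.        ] [541.41701694  86.3792759   43.27124037]
21 280.6190476190476 213.76190476190476 [516.4819391  -49.86000499  44.        ] [517.15389706 -50.16514514  39.7113955 ]
23 314.82608695652175 218.43478260869566 [ 496.19399901 -158.92588038   44.        ] [ 496.08778886 -158.81012942   44.75177607]
15 243.86666666666667 185.8 [542.43709159  85.84398177  44.        ] [541.99299772  84.01237789  45.49162431]
26 247.5 216.0 [517.45809392 -48.98686844  44.        ] [517.19887822 -50.01024225  44.99126287]
29 251.0344827586207 245.9655172413793 [ 496.80617316 -159.42220882   44.        ] [ 496.61424052 -160.14520901   44.82889996]
[617.14425176  69.64269401  88.        ] [619.63029131  69.85162942  77.69218392]
[594.62979356 -62.64005552  88.        ] [594.60449322 -62.63058591  88.11320423]
[ 576.66061301 -169.08494012   88.        ] [ 576.59118419 -169.02947271   88.3315981 ]
[388.97582135 197.52212895  10.        ]
[ 321.99096596 -224.03305871   10.        ]
[653.79077563 155.01886438  10.        ]
[ 581.63405782 -278.32951401   10.        ]
```

View pics/c1.png

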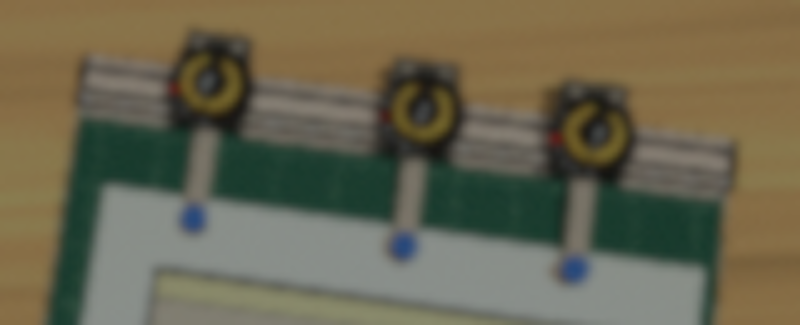

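View pics/c2.png

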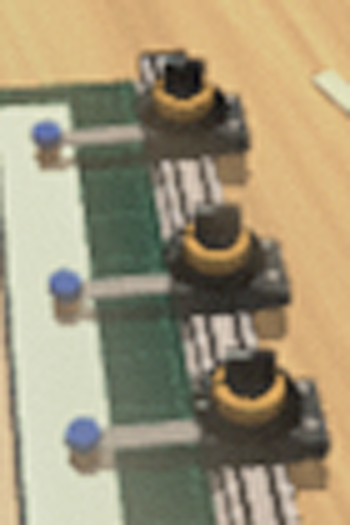

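The crops show the red marks on the robot's left side of each dial and all three rings and knobs near 0. Next I'll refine the easel yaw and the unit axes numerically.

```bash
cat > fit.py <<'E'
from h import *
from scipy.optimize import least_squares
a=load('t0'); b=load('s0')
# board outline (aluminium+mat) vs wood: use green mask of mat -> minAreaRect of points on plane z=10
for d,box in((a,(195,160,360,280)),(b,(175,160,310,300))):
    x0,y0,x1,y1=box; im=d['img'][y0:y1,x0:x1].astype(int)
    m=(im[...,1]-im[...,0]>12)&(im[...,1]-im[...,2]>3)
    n,l,st,c=cv2.connectedComponentsWithStats(m.astype(np.uint8)); 
    vv,uu=np.nonzero(m&(np.isin(l,[i for i in range(1,n) if st[i,4]>30])))
    P=np.array([onz(d,u+x0,v+y0,10)[:2] for u,v in zip(uu,vv)],np.float32)
    r=cv2.minAreaRect(P); print('mat',len(P),r, cv2.boxPoints(r).round(1).tolist())
    # yellow rings
    hsv=cv2.cvtColor(d['img'],cv2.COLOR_RGB2HSV)
    guess=[[619,70,68],[596,-63,68],[578,-172,68]]
    for g in proj(d,np.array(guess,float)):
        gx,gy=g.round().astype(int); w=9
        s=hsv[gy-w:gy+w+1,gx-w:gx+w+1]
        mm=(s[...,0]>15)&(s[...,0]<32)&(s[...,1]>110)&(s[...,2]>70)
        v,u=np.nonzero(mm)
        if len(u)<6: print('few',len(u)); continue
        cc,rr=cv2.minEnclosingCircle(np.c_[u,v].astype(np.float32)); 
        bx=[(u.min()+u.max())/2+gx-w,(v.min()+v.max())/2+gy-w]
        print('ring',len(u),g.round(1),bx,rr,onz(d,*bx,66).round(1), 'red-ish')
    # red ticks
    im=d['img'].astype(int); rd=(im[...,0]-im[...,1]>45)&(im[...,0]-im[...,2]>40)
    n,l,st,c=cv2.connectedComponentsWithStats(rd[165:265,160:350].astype(np.uint8))
    for i in range(1,n):
        if st[i,4]<30: print('red',st[i,4],(c[i]+[160,165]).round(1),onz(d,*(c[i]+[160,165]),55).round(1))
E
python3 fit.py
```

```text
mat 2651 ((468.7369384765625, -31.707870483398438), (430.770263671875, 232.988525390625), 79.59886932373047) [[315.29998779296875, -222.5], [544.4000244140625, -264.6000061035156], [622.2000122070312, 159.10000610351562], [393.0, 201.1999969482422]]
ring 98 [242.1 182.9] [np.float64(242.0), np.float64(180.5)] 9.615485191345215 [627.4  69.9  66. ] red-ish
ring 94 [283.7 188. ] [np.float64(284.0), np.float64(185.5)] 9.670710563659668 [604.5 -64.8  66. ] red-ish
ring 102 [317.9 191.9] [np.float64(318.0), np.float64(190.0)] 9.95311450958252 [ 584.5 -173.    66. ] red-ish
red 1 [311. 192.] [ 581.3 -151.7   55. ]
mat 1742 ((468.1004638671875, -30.450088500976562), (434.3609619140625, 232.2847900390625), 79.55216217041016) [[314.5, -223.0], [542.9000244140625, -265.1000061035156], [621.7000122070312, 162.10000610351562], [393.29998779296875, 204.1999969482422]]
ring 81 [269.1 178.3] [np.float64(269.0), np.float64(176.5)] 9.821799278259277 [622.5  81.6  66. ] red-ish
ring 75 [275.9 207.5] [np.float64(278.0), np.float64(209.5)] 6.541285991668701 [599.6 -70.4  66. ] red-ish
ring 89 [283.  236.3] [np.float64(284.5), np.float64(235.5)] 9.730945587158203 [ 583.3 -168.7   66. ] red-ish
red 2 [267.5 179. ] [618.7  84.4  55. ]
red 1 [275. 179.] [641.2  77.8  55. ]
red 5 [273.8 209.2] [593.  -54.5  55. ]
red 4 [282.2 209. ] [616.2 -60.5  55. ]
red 8 [281.2 239.2] [ 574.9 -169.    55. ]
red 9 [288.6 238.9] [ 593.3 -173.2   55. ]
```

Emit:
{"op": "play_rows", "data": {
  "increments": "0 0.0218 -0.03175 0 0;0 0.0218 -0.03175 0 0;0 0.0218 -0.03175 0 0;0 0.0218 -0.03175 0 0;0 0.0218 -0.03175 0 0;0 0.0218 -0.03175 0 0;0 0.0218 -0.03175 0 0;0 0.0218 -0.03175 0 0;0 0.0218 -0.03175 0 0;0 0.0218 -0.03175 0 0;0 0.0218 -0.03175 0 0;0 0.0218 -0.03175 0 0;0 0.0218 -0.03175 0 0;0 0.0218 -0.03175 0 0;0 0.0218 -0.03175 0 0;0 0.0218 -0.03175 0 0;0 0 0 0 0;0 0 0 0 0"
}}

```text
t: 1.9
ee_pos: [541.5, 85.9, 222.2]
orientation: [-0.494, -3.101, 0.0]
ft_force: [-0.1, -0.0, 0.2]
width: 0.0
```

Emit:
{"op": "play_rows", "data": {
  "increments": "0 0 0 -0.043 0;0 0 0 -0.043 0;0 0 0 -0.043 0;0 0 0 -0.033 0;0 0 0 -0.01 0;0 0 0 0 0;0 0 0 0 0"
}}

```text
t: 2.6
ee_pos: [542.4, 87.2, 51.9]
orientation: [0.489, 3.102, 0.001]
ft_force: [0.7, -0.7, 0.3]
width: 0.7
```

Run:
```python
from h import *
d=save('side','s1'); show(d,'v5',(200,110,330,260),4)
t=ctrl.get_image('top'); 
print(ctrl.get_obs()['ft_force'],ctrl.get_obs()['ee_pos'])
```

```text
[ 0.16673729  0.25860333 -0.22218316] [542.94241384  86.94270767  52.53034996]
```

View pics/v5.png

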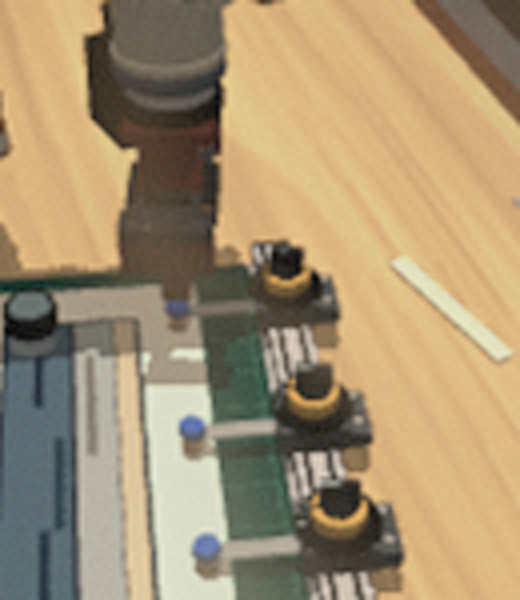

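The side crop shows the shut fingertips right above the left button at (178,305).

Emit:
{"op": "play_rows", "data": {
  "increments": "0 0 0 -0.003 0;0 0 0 -0.003 0;0 0 0 -0.003 0;0 0 0 -0.002 0;0 0 0 -0.001 0;0 0 0 0 0"
}}

```text
t: 3.3
ee_pos: [541.9, 86.5, 38.7]
orientation: [0.491, 3.103, 0.0]
ft_force: [-0.2, 0.4, 2.8]
width: 0.1
```

```bash
cat > samp.py <<'E'
from workcell import ctrl
import numpy as np
F=[];P=[]
for i in range(6):
    ctrl.get_image('side'); o=ctrl.get_obs(); F.append(o['ft_force']);P.append(o['ee_pos'])
print(o['t'],np.mean(F,0).round(2),np.std(F,0).round(2),np.mean(P,0).round(2),o['qpos'][5].round(2))
E
python3 samp.py
```

```text
3.6 [ 0.02 -0.09  2.5 ] [0.49 0.43 0.45] [541.88  86.48  38.79] -1.12
```

Emit:
{"op": "play_rows", "data": {
  "increments": "0 0 0 -0.001 0;0 0 0 0 0;0 0 0 0 0"
}}

```text
t: 3.9
ee_pos: [541.8, 86.5, 37.7]
orientation: [0.491, 3.103, 0.0]
ft_force: [1.8, -0.3, 4.1]
width: 0.5
```

```bash
python3 samp.py
```

```text
4.2 [0.66 0.03 3.6 ] [0.55 0.32 0.86] [541.82  86.48  37.73] -1.12
```

Emit:
{"op": "play_rows", "data": {
  "increments": "0 0 0 -0.001 0;0 0 0 0 0;0 0 0 0 0"
}}

```text
t: 4.5
ee_pos: [541.9, 86.5, 37.1]
orientation: [0.491, 3.103, 0.0]
ft_force: [-0.0, 0.4, 7.9]
width: 0.6
```

```bash
python3 samp.py
```

```text
4.8 [-0.64 -0.07  8.54] [0.68 0.26 0.26] [541.87  86.51  37.11] -1.12
```

Left: hard stop at z≈37.2 with about 3 to 3.6 N just before it. Next is the middle finger.

Emit:
{"op": "play_rows", "data": {
  "increments": "0 0 0 0.010 0;0 0 0 0.025 0;0 -0.0062 -0.034 0 0;0 -0.0062 -0.034 0 0;0 -0.0062 -0.034 0 0;0 -0.0063 -0.0339 0 0;0 0 0 0 0;0 0 0 -0.02 0;0 0 0 -0.004 0;0 0 0 -0.003 0;0 0 0 -0.003 0;0 0 0 -0.002 0;0 0 0 -0.001 0;0 0 0 0 0;0 0 0 0 0"
}}

```text
t: 6.3
ee_pos: [516.6, -49.2, 38.9]
orientation: [-0.491, -3.103, -0.0]
ft_force: [-1.9, 1.3, 3.9]
width: 0.5
```

```bash
python3 samp.py
```

```text
6.6 [-2.38  2.21  3.72] [0.36 0.53 0.4 ] [516.71 -49.34  38.81] -1.38
```

Emit:
{"op": "play_rows", "data": {
  "increments": "0 0 0 -0.001 0;0 0 0 0 0;0 0 0 0 0"
}}

```text
t: 6.9
ee_pos: [516.8, -49.5, 37.7]
orientation: [-0.491, -3.103, 0.0]
ft_force: [-3.6, 1.9, 4.6]
width: 0.4
```

```bash
python3 samp.py
```

```text
7.2 [-2.73  1.8   4.49] [0.5  0.48 0.31] [516.8  -49.43  37.68] -1.38
```

Emit:
{"op": "play_rows", "data": {
  "increments": "0 0 0 -0.001 0;0 0 0 0 0;0 0 0 0 0"
}}

```text
t: 7.5
ee_pos: [516.8, -49.4, 37.1]
orientation: [0.491, 3.103, 0.0]
ft_force: [-3.9, 2.0, 9.5]
width: 0.4
```

```bash
python3 samp.py
```

```text
7.8 [-4.15  2.35 10.22] [0.23 0.37 0.31] [516.8  -49.42  37.06] -1.38
```

Emit:
{"op": "play_rows", "data": {
  "increments": "0 0 0 0.010 0;0 0 0 0.025 0;0 -0.0068 -0.0366 0 0;0 -0.0068 -0.0366 0 0;0 -0.0068 -0.0366 0 0;0 0 0 0 0;0 0 0 0 0;0 0 0 -0.02 0;0 0 0 -0.004 0;0 0 0 -0.003 0;0 0 0 -0.003 0;0 0 0 -0.002 0;0 0 0 -0.001 0;0 0 0 0 0;0 0 0 0 0"
}}

```text
t: 9.3
ee_pos: [496.6, -159.3, 38.9]
orientation: [0.491, 3.103, -0.0]
ft_force: [-0.3, 0.7, 0.5]
width: 0.5
```

```bash
python3 samp.py
```

```text
9.6 [0.23 0.71 0.92] [0.42 0.28 0.3 ] [ 496.56 -159.32   38.86] -1.59
```

Emit:
{"op": "play_rows", "data": {
  "increments": "0 0 0 -0.001 0;0 0 0 0 0;0 0 0 0 0"
}}

```text
t: 9.9
ee_pos: [496.5, -159.3, 37.7]
orientation: [0.491, 3.103, -0.0]
ft_force: [-0.2, 0.6, 0.3]
width: 0.3
```

```bash
python3 samp.py
```

```text
10.2 [0.55 0.65 1.21] [0.17 0.37 0.2 ] [ 496.48 -159.27   37.7 ] -1.59
```

Emit:
{"op": "play_rows", "data": {
  "increments": "0 0 0 -0.001 0;0 0 0 0 0;0 0 0 0 0"
}}

```text
t: 10.5
ee_pos: [496.5, -159.3, 37.1]
orientation: [0.491, 3.103, -0.0]
ft_force: [-0.8, 1.4, 7.0]
width: 0.3
```

```bash
python3 samp.py
```

```text
10.8 [-0.7   1.03  7.01] [0.35 0.47 0.43] [ 496.57 -159.27   37.12] -1.59
```

The right finger is the softest: about 1.2 N just before its stop, against about 3.5 N (left) and 4.5 N (middle). Now I'll move above its knob.

Emit:
{"op": "play_rows", "data": {
  "increments": "0 0 0 0.01 0;0 0 0 0.04 0;0.3 0 0 0.043 0;0.6 0.0279 -0.0051 0 -3;0.6 0.0279 -0.0051 0 0;0.6 0.0278 -0.0052 0 0;0.6 0 0 -0.025 0;0.6 0 0 -0.01 0;0.6 0 0 0 0;0.6 0 0 0 0"
}}

```text
t: 11.8
ee_pos: [579.2, -174.5, 94.8]
orientation: [-0.572, -3.088, -0.0]
ft_force: [0.2, 0.8, 0.6]
width: 52.9
```

```bash
python3 samp.py
python3 - <<'E'
from h import *
d=save('side','s2'); t=save('top','t2')
A=cv2.resize(d['img'][150:270,240:320],None,fx=5,fy=5,interpolation=cv2.INTER_CUBIC)
x=load('t0')['img']
B=cv2.resize(x[177:207,303:333],None,fx=10,fy=10,interpolation=cv2.INTER_CUBIC)
C=cv2.resize(t['img'][177:227,293:343],None,fx=6,fy=6,interpolation=cv2.INTER_CUBIC)
im=np.hstack([A,np.vstack([B,C])]); print(im.shape)
cv2.imwrite('pics/v6.png',cv2.cvtColor(im,cv2.COLOR_RGB2BGR))
E
```

```text
12.1 [-0.16 -0.1  -0.28] [0.49 0.47 0.42] [ 580.09 -174.73   95.45] -1.52
(600, 700, 3)
```

View pics/v6.png

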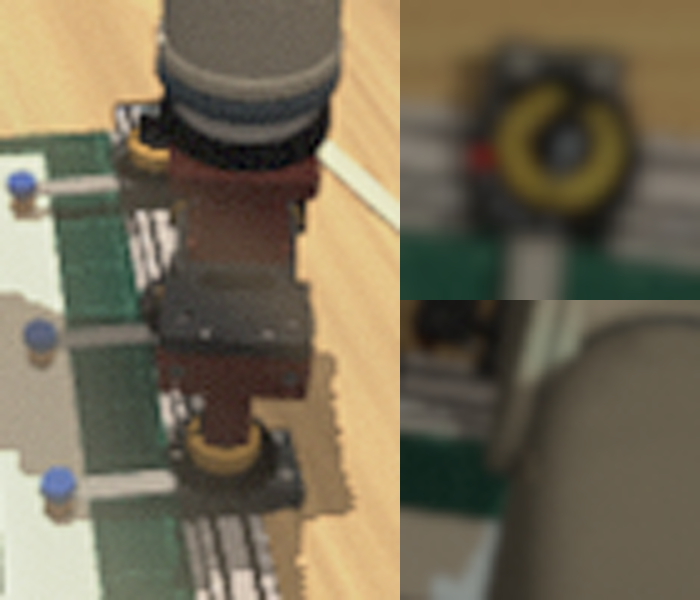

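The crop shows the jaws straddling the right knob near (225,440), centred on the ring. I'll descend and grip.

Emit:
{"op": "play_rows", "data": {
  "increments": "0.6 0 0 -0.01 0;0.6 0 0 -0.0105 0;0.6 0 0 0 0;0.4 0 0 0 0;0.2 0 0 0 0;0.05 0 0 0 0;0.05 0 0 0 0;0.05 0 0 0 0"
}}

```text
t: 13.0
ee_pos: [580.1, -174.7, 74.4]
orientation: [0.572, 3.089, -0.0]
ft_force: [-0.3, -0.5, 0.2]
width: 15.9
```

```bash
python3 samp.py
```

```text
13.3 [ 3.21  7.41 -0.06] [1.1  4.87 1.05] [ 580.61 -173.63   74.4 ] -1.52
```

Emit:
{"op": "play_rows", "data": {
  "increments": "0 0 0 0 0;0 0 0 0 0;0 0 0 0 0;0 0 0 0 0"
}}

```text
t: 13.7
ee_pos: [580.7, -173.5, 74.4]
orientation: [0.572, 3.088, 0.002]
ft_force: [2.4, 5.8, -0.9]
width: 9.9
```

```bash
python3 samp.py; python3 -c "
from workcell import ctrl;print(ctrl.get_obs())"
```

```text
14.0 [2.39 6.69 0.03] [0.48 0.39 0.55] [ 580.69 -173.5    74.39] -1.52
{'t': 14.0, 'qpos': array([-0.31083441,  0.59267506,  1.75575099,  0.00230878,  0.79240037,
       -1.51669061]), 'qvel': array([ 0.00058733, -0.00063161,  0.00027245, -0.0002445 , -0.00049092,
        0.00017617]), 'joint_torque': array([-3.95544738e+00, -5.68558216e+01, -1.97992873e+01, -1.42924324e+00,
        2.29433114e-01, -1.96201407e-02]), 'ee_pos': array([ 580.68935613, -173.51153969,   74.39249283]), 'orientation': array([5.72396742e-01, 3.08801943e+00, 2.40720489e-03]), 'ft_force': array([3.30509241, 7.08967971, 0.50264041]), 'moment': array([ 1.05291638, -0.41574922, -0.00444873]), 'width': 9.507933340807895}
```

Emit:
{"op": "play_rows", "data": {
  "increments": "0 0.0006 0.0014 0 0;0 0 0 0 0;0 0 0 0 -4.96;0 0 0 0 -4.96;0 0 0 0 -4.96;0 0 0 0 -4.96;0 0 0 0 -4.96;0 0 0 0 -4.96;0 0 0 0 -4.96;0 0 0 0 -4.96;0 0 0 0 -4.96;0 0 0 0 -4.96;0 0 0 0 -4.96;0 0 0 0 -4.96;0 0 0 0 -4.96;0 0 0 0 -4.96;0 0 0 0 0;0 0 0 0 0"
}}

```text
t: 15.8
ee_pos: [580.6, -173.5, 74.4]
orientation: [2.227, 2.215, -0.0]
ft_force: [-2.0, -0.9, 3.3]
width: 9.8
```

```bash
python3 samp.py; python3 -c "
from workcell import ctrl;o=ctrl.get_obs();print(o['orientation'],o['moment'],o['width'],o['qpos'][5])
import numpy as np;r=o['orientation'];print('jaw y',np.degrees(2*np.arctan2(r[1],r[0]))-90)"
```

```text
16.1 [-1.82 -2.34  3.89] [0.6  0.43 0.53] [ 580.58 -173.49   74.37] -0.3
[ 2.22872928e+00  2.21374557e+00 -2.53192459e-04] [-0.59719671  0.40289401 -0.14024844] 9.475866910275935 -0.302827290535377
jaw y -0.386496323705245
```

Emit:
{"op": "play_rows", "data": {
  "increments": "0.3 0 0 0 0;0.6 0 0 0 0;0.6 0 0 0 0;0.6 0 0 0.03 0;0.6 0 0 0.04 0;0.6 0 -0.05 0 0;0.6 0 -0.05 0 0;0.6 0 -0.05 0 0;0.6 0 -0.05 0 0;0.6 0 0 0 0;0.6 0 0 0 0"
}}

```text
t: 17.2
ee_pos: [580.0, -373.8, 143.5]
orientation: [-2.231, -2.21, -0.0]
ft_force: [-0.1, 1.0, 0.0]
width: 52.7
```

Run:
```python
from h import *
print(ctrl.get_obs()['ee_pos'])
t=np.mean([ctrl.get_image('top')['img'].astype(float) for _ in range(6)],0)
d=save('top','t3'); s=save('side','s3')
np.save('pics/tavg.npy',t)
def up(i,f): return cv2.resize(i.astype(np.uint8),None,fx=f,fy=f,interpolation=cv2.INTER_CUBIC)
B=up(t[172:212,300:340],10); A=up(s['img'][220:260,260:310],8)
A=cv2.resize(A,(400,320)); B=cv2.resize(B,(400,400))
im=np.vstack([B,A])[:600]; im=np.hstack([B,np.vstack([A,np.zeros((80,400,3),np.uint8)])])
im=np.clip(im*1.6,0,255).astype(np.uint8)
cv2.imwrite('pics/v7.png',cv2.cvtColor(im,cv2.COLOR_RGB2BGR))
```

```text
[ 580.01038851 -373.81272779  143.51280693]
```

View pics/v7.png

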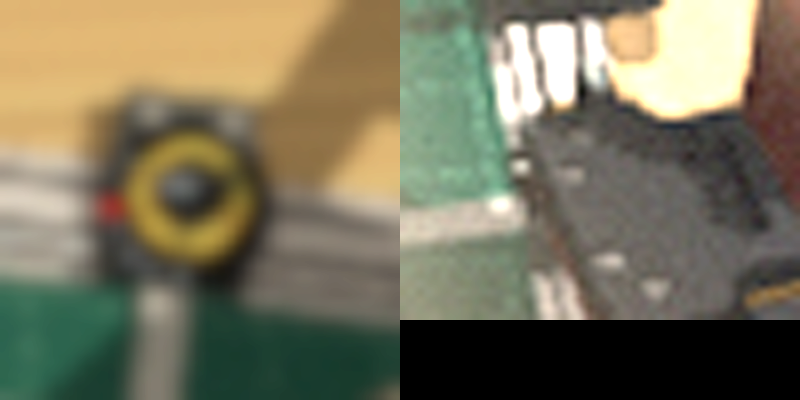

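The crop shows the bar now lying about square across towards the red mark at (112,207), with the ring centred at (190,197). Next I'll grip the ring.

Emit:
{"op": "play_rows", "data": {
  "increments": "0.6 0 0.05 0 0;0.6 0 0.05 0 0;0.6 0 0.05 0 0;0.6 0 0.05 0 0;0.6 0 0 0 0;0.6 0 0 -0.04 0;0.6 0 0 -0.03 0;0.6 0 0 -0.01 0;0.6 0 0 -0.0055 0;0.6 0 0 0 0;0.5 0 0 0 0;0.3 0 0 0 0;0.3 0 0 0 0"
}}

```text
t: 18.9
ee_pos: [580.6, -173.6, 59.8]
orientation: [2.229, 2.213, -0.0]
ft_force: [-4.1, -0.9, 4.6]
width: 35.1
```

```bash
python3 samp.py
```

```text
19.2 [-2.93 -1.    6.6 ] [0.59 0.31 0.44] [ 580.59 -173.57   59.76] -0.3
```

Emit:
{"op": "play_rows", "data": {
  "increments": "0.5 0 0 0 0;0.5 0 0 0 0;0.5 0 0 0 0"
}}

```text
t: 19.5
ee_pos: [580.8, -173.2, 58.8]
orientation: [2.229, 2.213, 0.001]
ft_force: [0.0, 0.8, 0.0]
width: 43.9
```

```bash
python3 samp.py
```

```text
19.8 [ 0.05 -0.47  0.31] [0.34 0.41 0.67] [ 580.64 -173.17   58.63] -0.3
```

Emit:
{"op": "play_rows", "data": {
  "increments": "0.5 -0.0003 0 0.0015 0;0.5 0 0 0 0;0.3 0 0 0 0;0.3 0 0 0 0;0.3 0 0 0 0"
}}

```text
t: 20.3
ee_pos: [580.5, -173.3, 60.2]
orientation: [2.229, 2.213, 0.0]
ft_force: [1.4, -0.2, -0.1]
width: 34.9
```

```bash
python3 samp.py
```

```text
20.6 [ 1.46  0.15 -0.57] [0.7  0.26 0.5 ] [ 580.57 -173.25   60.25] -0.3
```

Emit:
{"op": "play_rows", "data": {
  "increments": "0.3 0 0 0 -4.8;0.3 0 0 0 -4.8;0.3 0 0 0 -4.8;0.3 0 0 0 -4.8;0.3 0 0 0 -4.8;0.3 0 0 0 -4.8;0.3 0 0 0 -4.8;0.3 0 0 0 -4.8;0.3 0 0 0 -4.8;0.3 0 0 0 -4.8;0.3 0 0 0 0;0.3 0 0 0 0"
}}

```text
t: 21.8
ee_pos: [580.6, -173.3, 60.2]
orientation: [2.936, 1.118, 0.001]
ft_force: [2.3, 0.3, -0.5]
width: 35.2
```

```bash
cat > mom.py <<'E'
from workcell import ctrl
import numpy as np
F=[];M=[]
for i in range(4):
    ctrl.get_image('side'); o=ctrl.get_obs(); F.append(o['ft_force']);M.append(o['moment'])
r=o['orientation'];print(o['t'],np.mean(F,0).round(2),np.mean(M,0).round(3),o['width'],'q6',o['qpos'][5],'jaw',(np.degrees(2*np.arctan2(r[1],r[0]))-90).round(2))
E
python3 mom.py
```

```text
22.0 [ 2.93 -0.02 -1.01] [-0.052 -0.427  0.008] 35.1211938494587 q6 0.5343139664755531 jaw -48.36
```

Emit:
{"op": "play_rows", "data": {
  "increments": "0.3 0 0 0 -2;0.3 0 0 0 -2;0.3 0 0 0 0"
}}

```text
t: 22.3
ee_pos: [580.6, -173.3, 60.2]
orientation: [2.974, 1.012, 0.001]
ft_force: [3.4, 0.1, -0.8]
width: 35.1
```

```bash
python3 mom.py
```

```text
22.5 [ 4.33 -0.27 -1.87] [-0.11  -0.569 -0.037] 35.198377894981114 q6 0.6042642678295747 jaw -52.37
```

Emit:
{"op": "play_rows", "data": {
  "increments": "0.3 0 0 0 -2;0.3 0 0 0 -2;0.3 0 0 0 0"
}}

```text
t: 22.8
ee_pos: [580.6, -173.3, 60.3]
orientation: [3.007, 0.908, 0.001]
ft_force: [3.6, -1.5, -1.7]
width: 34.9
```

```bash
python3 mom.py
```

```text
23.0 [ 4.95 -0.03 -1.86] [-0.123 -0.703 -0.025] 35.21212087489322 q6 0.6741109178531396 jaw -56.37
```

Emit:
{"op": "play_rows", "data": {
  "increments": "0.3 0 0 0 -2;0.3 0 0 0 -2;0.3 0 0 0 0"
}}

```text
t: 23.3
ee_pos: [580.6, -173.3, 60.3]
orientation: [3.037, 0.802, 0.001]
ft_force: [5.9, 0.1, -2.6]
width: 34.8
```

```bash
python3 mom.py
```

```text
23.5 [ 4.86 -0.42 -2.11] [-0.134 -0.773 -0.047] 35.20222839522217 q6 0.7441566609583344 jaw -60.39
```

Emit:
{"op": "play_rows", "data": {
  "increments": "0.3 0 0 0 -2;0.3 0 0 0 -2;0.3 0 0 0 0"
}}

```text
t: 23.8
ee_pos: [580.6, -173.3, 60.3]
orientation: [3.063, 0.695, 0.001]
ft_force: [4.9, -1.5, -2.4]
width: 35.0
```

```bash
python3 mom.py
```

```text
24.0 [ 4.98 -0.75 -2.  ] [-0.152 -0.755 -0.051] 34.97364026346244 q6 0.813963618578199 jaw -64.39
```

Emit:
{"op": "play_rows", "data": {
  "increments": "0.3 0 0 0 -2;0.3 0 0 0 -2;0.3 0 0 0 0"
}}

```text
t: 24.3
ee_pos: [580.0, -173.6, 60.3]
orientation: [3.085, 0.591, -0.001]
ft_force: [2.5, -4.0, 0.2]
width: 34.7
```

```bash
python3 mom.py
```

```text
24.5 [ 1.45 -3.15  0.46] [-0.68  -0.178  0.645] 34.692229160034984 q6 0.8831751936018704 jaw -68.33
```

Emit:
{"op": "play_rows", "data": {
  "increments": "0.3 0 0 0 -1.5;0.3 0 0 0 0;0.3 0 0 0 0"
}}

```text
t: 24.8
ee_pos: [580.5, -173.3, 60.3]
orientation: [3.093, 0.548, 0.001]
ft_force: [3.1, -3.3, 0.5]
width: 34.9
```

```bash
python3 mom.py
```

```text
25.0 [ 3.11 -3.33  1.16] [-0.617 -0.439  0.534] 34.90680020009008 q6 0.9104743920641135 jaw -69.92
```

The ring came up firm (moment jumped to about 0.6 N m, then slipped). I'll release, withdraw and check.

Emit:
{"op": "play_rows", "data": {
  "increments": "0.5 0 0 0 0;0.6 0 0 0 0;0.6 0 0 0 0;0.6 0 0 0.04 0;0.6 0 0 0.05 0;0.6 0 -0.05 0.03 0;0.6 0 -0.05 0 0;0.6 0 -0.05 0 0;0.6 0 -0.05 0 0;0.6 0 -0.05 0 0;0.6 -0.03 -0.03 0 0;0.6 -0.04 -0.03 0 0;0.6 -0.04 -0.03 0 0;0.6 -0.04 -0.03 0 0;0.6 0 0 0 0;0.6 0 0 0 0"
}}

```text
t: 26.6
ee_pos: [429.1, -536.2, 175.5]
orientation: [-3.093, -0.543, 0.0]
ft_force: [-0.0, -0.5, -0.4]
width: 52.9
```

Run:
```python
from h import *
d=save('top','t4'); s=save('side','s4')
t=np.mean([ctrl.get_image('top')['img'].astype(float) for _ in range(8)],0)
s=np.mean([ctrl.get_image('side')['img'].astype(float) for _ in range(8)],0)
print(ctrl.get_obs()['t'],ctrl.get_obs()['ee_pos'])
def up(i,f): return cv2.resize(np.clip(i*1.3,0,255).astype(np.uint8),None,fx=f,fy=f,interpolation=cv2.INTER_CUBIC)
A=cv2.resize(up(t[172:212,300:340],10),(400,400)); B=up(s[215:260,240:305],6)
C=cv2.resize(up(t[160:280,200:360],2.5),(400,300));D=cv2.resize(up(s[160:300,180:310],2.1),(390,300))
im=np.zeros((600,800,3),np.uint8); im[:300,:300]=cv2.resize(A,(300,300)); im[:270,400:790]=B; im[300:,:400]=C; im[300:,400:790]=D
cv2.imwrite('pics/v8.png',cv2.cvtColor(im,cv2.COLOR_RGB2BGR))
# diff with t0 for stray motion
for n,dd,box in(('top',d,(100,90,420,280)),('side',load('s4'),(170,110,420,384))):
    r=load('t0' if n=='top' else 's0')
    z=np.abs(dd['img'].astype(int)-r['img']).max(2)>45; z[:box[1]]=0;z[box[3]:]=0;z[:,:box[0]]=0;z[:,box[2]:]=0
    k,l,st,c=cv2.connectedComponentsWithStats(z.astype(np.uint8)); print(n,[(int(st[i,4]),c[i].round().tolist()) for i in range(1,k) if st[i,4]>8])
```

```text
27.5 [ 430.22930693 -536.1528699   175.90322365]
top [(700, [399.0, 268.0]), (35, [413.0, 278.0])]
side [(30767, [253.0, 244.0]), (14, [247.0, 182.0]), (12, [256.0, 186.0]), (38, [209.0, 205.0])]
```

View pics/v8.png

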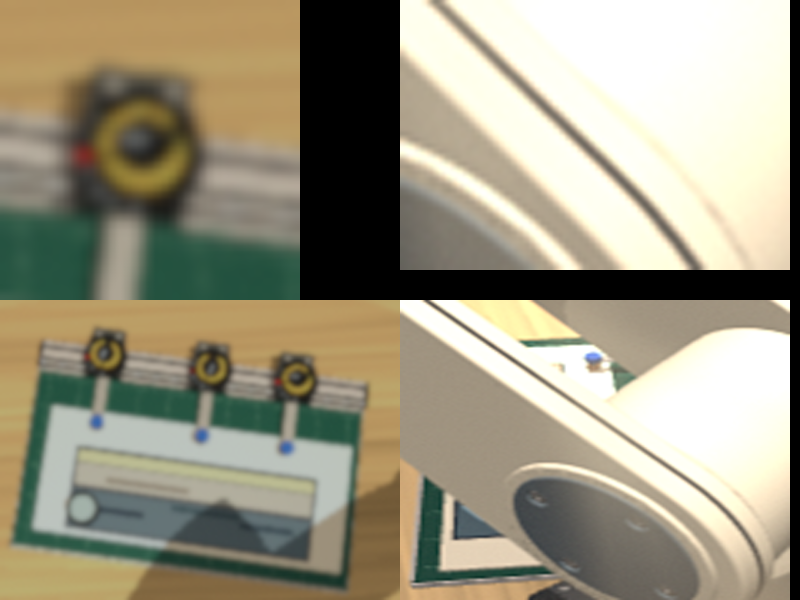

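The top view shows nothing displaced (print, loupe and surroundings unchanged from the start), but the arm blocks the side view. I'll move it clear to check the knob more closely.

Emit:
{"op": "play_rows", "data": {
  "increments": "0.6 0 0 0.045 0;0.6 0.003 0.049 0 4;0.6 0.003 0.049 0 4;0.6 0.003 0.049 0 4;0.6 0.003 0.049 0 4;0.6 0.003 0.049 0 4;0.6 0.003 0.049 0 4;0.6 0.003 0.049 0 4;0.6 0.003 0.049 0 4;0.6 0.003 0.049 0 4;0.6 0.003 0.049 0 4;0.6 0.003 0.049 0 4;0.6 0.003 0.049 0 4;0.6 0.003 0.049 0 4;0.6 0.003 0.049 0 4;0.6 0.003 0.049 0 4;0.6 0.003 0.049 0 4;0.6 0.003 0.049 0 4;0.6 0 0 0 0;0.6 0 0 0 0"
}}

```text
t: 29.5
ee_pos: [480.9, 297.7, 220.6]
orientation: [2.256, 2.186, -0.001]
ft_force: [-0.6, -0.4, -0.6]
width: 52.5
```

Run:
```python
from h import *
d=save('top','t5'); save('side','s5')
t=np.mean([ctrl.get_image('top')['img'].astype(float) for _ in range(8)],0)
s=np.mean([ctrl.get_image('side')['img'].astype(float) for _ in range(8)],0)
np.save('pics/tavg5.npy',t); np.save('pics/savg5.npy',s)
print(ctrl.get_obs()['t'],ctrl.get_obs()['ee_pos'])
up=lambda i: cv2.resize(np.clip(i*1.5,0,255).astype(np.uint8),(380,290),interpolation=cv2.INTER_CUBIC)
# unit-centred 38x29 px crops; draw expected bar at 80deg and at 70/90 on copies
def ov(i,d,x0,y0,w,h,draw):
    im=up(i[y0:y0+h,x0:x0+w]); 
    if draw:
        e=np.array([np.cos(-.182),np.sin(-.182),0]); n=np.array([-e[1],e[0],0]); c=np.array([580.5,-173.3,88])
        th=np.radians(80); v=-e*np.cos(th)+n*np.sin(th); w_=np.array([-v[1],v[0],0])
        q=[c+sx*13*v+sy*5*w_ for sx,sy in((1,1),(1,-1),(-1,-1),(-1,1))]
        p=(proj(d,np.array(q))-[x0,y0]+.5)*[380/w,290/h]
        cv2.polylines(im,[p.astype(np.int32)],True,(255,0,255),1)
    return im
S=load('s5')
a=ov(t,d,300,176,38,29,0);b=ov(t,d,300,176,38,29,1);c=ov(s,S,262,221,38,29,0);e=ov(s,S,262,221,38,29,1)
cv2.imwrite('pics/v9.png',cv2.cvtColor(np.vstack([np.hstack([a,b]),np.hstack([c,e])]),cv2.COLOR_RGB2BGR))
for n,r,dd,box in(('top','t0',d,(260,90,500,280)),('side','s0',S,(150,110,420,384))):
    r=load(r); z=np.abs(dd['img'].astype(int)-r['img']).max(2)>45; z[:box[1]]=0;z[box[3]:]=0;z[:,:box[0]]=0;z[:,box[2]:]=0
    k,l,st,c=cv2.connectedComponentsWithStats(z.astype(np.uint8)); print(n,[(int(st[i,4]),c[i].round().tolist()) for i in range(1,k) if st[i,4]>5])
```

```text
30.4 [481.25910743 296.91903686 220.86846373]
top []
side [(128, [153.0, 126.0]), (2106, [190.0, 168.0]), (16, [281.0, 231.0]), (17, [289.0, 232.0]), (12, [252.0, 244.0]), (9, [261.0, 245.0]), (7, [251.0, 249.0]), (11, [262.0, 249.0])]
```

View pics/v9.png

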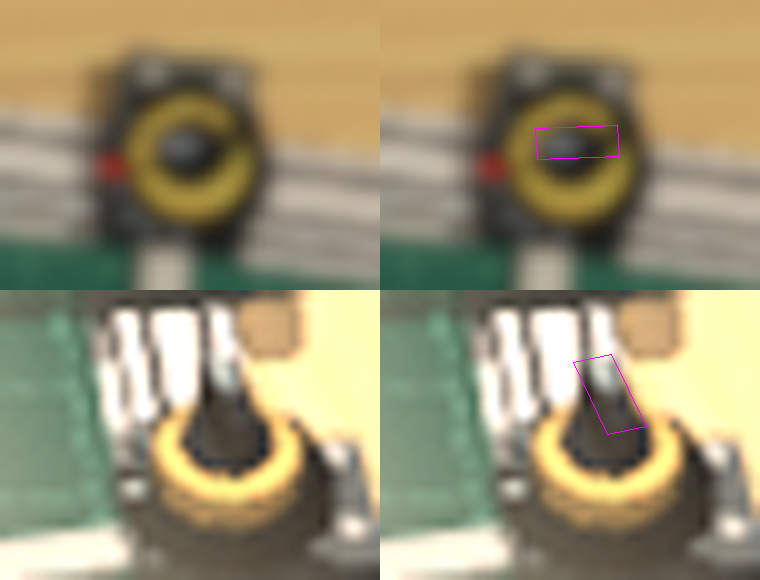

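The white line sits on the far-left end of the bar inside the expected 80° outline, but the picture is too coarse to be sure to within a few degrees. I'll re-grip the knob at the 80° heading, which confirms the angle and corrects it if needed.

Emit:
{"op": "play_rows", "data": {
  "increments": "0.6 0.01 -0.047 0 1.45;0.6 0.01 -0.047 0 0;0.6 0.01 -0.047 0 0;0.6 0.01 -0.047 0 0;0.6 0.01 -0.047 0 0;0.6 0.01 -0.047 0 0;0.6 0.01 -0.047 0 0;0.6 0.01 -0.047 0 0;0.6 0.01 -0.047 0 0;0.6 0.0094 -0.0476 0 0;0.6 0 0 -0.045 0;0.6 0 0 -0.045 0;0.6 0 0 -0.02 0;0.6 0 0 0 0;0.6 0 0 0 0"
}}

```text
t: 31.9
ee_pos: [581.0, -173.7, 111.2]
orientation: [-2.23, -2.212, 0.0]
ft_force: [0.3, -0.0, 0.5]
width: 52.7
```

```bash
python3 samp.py; python3 mom.py
```

```text
32.2 [ 0.08 -0.09  0.23] [0.3  0.32 0.31] [ 581.79 -173.87  112.51] -0.3
32.4 [ 0.1  -0.04  0.37] [-0.07   0.055 -0.027] 52.21291603110138 q6 -0.302109127299579 jaw -0.46
```

Emit:
{"op": "play_rows", "data": {
  "increments": "0.5 -0.0011 0.0004 -0.02 0;0.4 0 0 -0.0165 0;0.3 0 0 0 0;0.2 0 0 0 0;0.15 0 0 0 0;0.15 0 0 0 0;0.15 0 0 0 0"
}}

```text
t: 33.1
ee_pos: [580.0, -173.5, 75.0]
orientation: [2.23, 2.212, 0.001]
ft_force: [0.2, 0.2, 0.3]
width: 13.1
```

```bash
python3 mom.py
```

```text
33.3 [ 0.2   0.02 -0.21] [-0.08   0.06   0.015] 13.090298923550215 q6 -0.30200048974952254 jaw -0.47
```

Emit:
{"op": "play_rows", "data": {
  "increments": "0.12 0 0 0 0;0.12 0 0 0 0;0.12 0 0 0 0"
}}

```text
t: 33.6
ee_pos: [580.2, -173.3, 74.6]
orientation: [2.23, 2.212, 0.001]
ft_force: [2.5, 0.2, -0.3]
width: 10.7
```

```bash
python3 mom.py
```

```text
33.8 [ 3.86  0.88 -0.5 ] [ 0.021 -0.549  0.033] 10.687182818770724 q6 -0.30202301681816607 jaw -0.47
```

Emit:
{"op": "play_rows", "data": {
  "increments": "0 0 0 0 0;0 0 0 0 0;0 0 0 0 0;0 0 0 0 0"
}}

```text
t: 34.2
ee_pos: [580.5, -173.4, 74.6]
orientation: [2.229, 2.212, 0.002]
ft_force: [5.4, -0.5, -1.7]
width: 10.0
```

```bash
python3 mom.py; python3 samp.py
```

```text
34.4 [ 4.87  1.23 -1.44] [ 0.079 -0.806  0.091] 9.589670509322849 q6 -0.30214590363658334 jaw -0.46Traceback (most recent call last):
  File "samp.py", line 5, in <module>
    ctrl.get_image('side'); o=ctrl.get_obs(); F.append(o['ft_force']);P.append(o['ee_pos'])
    ~~~~~~~~~~~~~~^^^^^^^^
ValueError: 200 camera calls are used up
```

The knob took the grip flush at 9.6 mm with almost no twist, so it is at 80.0°. I'll release, withdraw and hand in.

Emit:
{"op": "play_rows", "data": {
  "increments": "0.3 0 0 0 0;0.6 0 0 0 0;0.6 0 0 0 0;0.6 0 0 0.03 0;0.6 0 0 0.045 0;0.6 0 0 0.045 0;0.6 0 0 0 0;0.6 0 0 0 0;0.6 0 0 0 0"
}}

```text
t: 35.5
ee_pos: [578.4, -173.0, 193.0]
orientation: [-2.229, -2.211, 0.002]
ft_force: [-0.3, -0.4, -0.3]
width: 53.0
```

```bash
python3 -c "
from workcell import ctrl
o=ctrl.get_obs();print(o['t'],o['ft_force'],o['ee_pos'],o['width']);print(ctrl.close_job())"
```

```text
35.5 [-0.25201434 -0.44667604 -0.25320718] [ 578.40428222 -173.00646601  193.01748416] 52.991968462211226
the job is handed in; nothing more can be done
None
```

The right-hand finger is the softest. Its knob is turned to the red mark and its lock ring is tight, and I handed the job in at 35.5 s.

- **Pressing, left to right:** each foot came to a hard stop. Just before it, the fingers pushed back with about 3.5 N (left), 4.5 N (middle) and 1.2 N (right).
- **Knob:** I turned it to about 80°. After tightening the ring I gripped it again at that heading; it was flush, with almost no twist. The angle relies on my estimate of the easel's turn, about -0.182 rad. The pictures fit it but were too coarse to show the last few degrees.
- **Ring:** after about 68° of turning the moment jumped to about 0.6 N m, and a further turn made the jaws slip. I took this as tight; the ring's angle was not read from a picture.
- **Rest of the scene:** the top view after tightening showed no change from the start in the area compared (right of the left unit). The side view changed only at the right unit and where the arm stands, and I did not touch the other two knobs and rings. No picture follows the last knob re-grip, because the 200 camera calls were used up.

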